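Turn the reference block and hold the light flap at its balance point

ROBOT

A 6-joint arm with a two-finger parallel gripper is mounted at the origin on a cart in front of the work surface, level with it; the furniture and walls round the work are solid. World frame = base frame: x ahead of the robot, y to its left, z up, the work surface at z = 0. Lengths are in m, angles in rad, forces in N, time in s.
With the tool pointing down it reaches from about 0.35 to 0.85 m from the base axis. Payload 8.1 kg.
Tool frame: the origin (TCP) lies on the centre line of the jaws, within the pads' length; the fingertips stand 14 mm ahead of it and the grasp point (between the pads) lies 5 mm behind it; z points along the fingers, y is the direction in which the jaws open and shut (so a half turn about z gives the same grasp; the last joint's range is limited). The gripper opens to 93 mm and grips with 3 to 60 N. Pads are 15 mm wide; open, the fingers measure 128 mm over their backs; the gripper's body (75 mm by 188 mm) begins 65 mm behind the grasp point.
Start: joints at [-1.431, 0.13, 1.488, -0, 1.523, -0.085], TCP at [0.134, -0.585, 0.233] pointing down, gripper open.
Joint ranges: [-2.96, 2.96], [-0.89, 2.26], [0.02, 2.5], [-1.34, 4.48], [0, 2.73], [-2.66, 2.66]. Speed limits (rad/s): [2.39, 2.39, 2.79, 3.14, 3.14, 3.14].

INTERFACE

Orientations are given as a rotation vector (axis times angle).
In Python, from plant import robot gives the robot as it stands.
- The arm moves only by the tool jog_arm, never from a script. Its argument "steps" is a list of rows, each a list of 7 numbers: the closure, from 0 (fully open) to 1 (shut), then the shift along the tool's x, y, z in m, then the turn, a rotation vector about the tool's x, y, z in rad. In form: [[jaw, tx, ty, tz, rx, ry, rz], ...]. A call has 1 to 5 rows; each row is the pose to reach, as a shift and turn from the pose measured when the call began, along the tool's axes at that moment; what a row does not reach only later rows make up. A row lasts 1/8 s, in which the tool goes at most 62.5 mm and 10.7 degrees, less where a joint would pass 70% of its speed; a pose out of reach is approached as far as the arm can. A call with a gripper value outside its range is refused whole. The fingers move at their own pace and stop on an object; "force" is the grip in N (left out, the last holds). Time passes only in rows, so rows that repeat a pose let the fingers close. It gives the time, the measured TCP pose, the force and the opening at its end, in the units of the state.
- robot.read_state(): the state, without advancing time (a new reading comes with each control period).
- robot.read_camera(name): name is "scene" or "top" or "wrist"; returns a dict with "image" (384x512x3 uint8, red, green, blue), "mtx" (3x3 intrinsics, pixels), "extrinsics" (4x4, takes a point from camera to world coordinates); the wrist camera has in their place "tool_from_camera" (4x4, takes a point from camera to tool coordinates, whose origin is the TCP and whose axes are the flange's). Camera axes: x right, y down, z forward; pixel columns grow to the right and rows downward; lengths in m; the calibration is good to about 2 mm. A picture is of the moment at which its call begins: read the wrist's pose just before it. There is no depth.
- robot.close_job(): hands the job in, once; it reports no verdict.
The state is a dict: "t": time; "q": joint angles; "dq": joint speeds; "joint_torque": joint torques, N m; "tool_pos": TCP position; "orientation": TCP orientation; "force": force on the tool from outside, world axes, zero at the start; "wrist_torque": the same for the moment, N m; "opening": finger opening in m.
Only numpy, scipy, OpenCV 4.12 (cv2) and the standard library are available. Lean on these libraries where they do the work, as an engineer would, in place of code of your own. Each camera call takes 0.05 s, during which the arm holds its last target.

TASK

In the reflectance jig, turn the reference block so that its blue face stands flat against the black measuring bar, covering the round port in the middle of the bar, and let go of it. Then take the orange bar handle of the light flap and swing the flap up from where it leans to its upright balance point, without letting it go over to the other side, and hold it still there: the program finishes while the gripper is still holding the flap. Leave the block as set and the other things on the bench where they are.

Things in the scene. Friction and masses are not known exactly. Their poses are not given: they have to be found in the camera images.
- jig: Aluminium base plate of the jig, 170 (x) x 340 (y) x 12 mm, fixed to the bench; origin at the centre of its underside; x away from the robot, y to its left (at yaw 0), z up. On its left half stand the black measuring bar and the block, on its right half the flap on its carrier.
- port (a point): Foot of the measuring bar's near face (looks to jig -x), mid-length, straight below the round 12 mm port: jig x = 45, y = 90, z = 12 mm (top of base plate). The black bar is 18 (x) x 120 (y) mm, 36 mm high above the plate; a white line on its top marks the port. Axes as the jig's.
- block: Loose reference block on the base plate, about 160 g: grey body 40 x 40 x 46 mm high, square metal grip head 24 x 24 mm on it, up to 76 mm. Origin at the centre of its underside, z up. Its +x face is blue, its -x face white; a blue spot on the head lies to the blue side. At the start blue looks roughly to jig +y, about a quarter turn (anticlockwise from above) from the bar.
- blue_face (a point): Middle of the lower edge of the block's blue face, 20 mm from the block's origin along the block's x. Axes as the block's.
- flap (a joint): Angle of the light flap (180 g): 0 = plumb upright, where it balances (its mass lies in the plane of its plate); positive = leaning to jig +x, away from the robot. Almost frictionless: let go off balance it falls to a stop at +0.78 or -0.78 rad. It starts leaning at about +0.78 rad.
- flap_hinge (a point): Middle of the flap's hinge axis, jig x = 0, y = -90, z = 52 mm; the axis runs along jig y. Axes as the jig's. Grey hinge posts, 61 mm high over the bench, stand 58 mm to either side in y; steel stop hoops (8 mm rod, 124 mm long in y, tops 83 mm over the bench) at 36 mm before and behind it in x.
- flap_bar (a point): Middle of the flap's handle: an orange round bar, 12 mm thick, 96 mm long, parallel to the hinge and 115 mm from it, on two 8 mm legs 84 mm apart, 44 mm clear of the plate. The black and white plate is 100 mm wide, 6 mm thick and reaches 65 mm from the hinge. z points from hinge to bar, y along the bar. The bar can turn between the fingers.
- dish_0: Lidded aluminium moisture dish, 68 mm across, 24 mm high; bystander. Origin under its centre.
- marker_a: Red and white marker pen, 135 mm long, lying; bystander. Origin under its centre.
- meter: White hand-held meter, 144 x 66 x 28 mm, lying; bystander. Origin under its centre.
- screwdriver: Screwdriver with yellow handle, 149 mm long, lying; bystander. Origin under its centre.
There are look-alikes about, which are no part of the job. Several things have the shape of the block; the one meant has the colours described above.

How it is judged:
On the way, in this order (a step that is already met when the one before it is completed fails the run):
1. the block stands released on the base plate with its blue face flat against the measuring bar, over the port (x of blue_face in the frame of port between -0.003 and 0.003 m and y of blue_face in the frame of port between -0.012 and 0.012 m and z of blue_face in the frame of port between -0.003 and 0.003 m and angle between the x axis of block and the x axis of jig, either way round below 0.06 rad and angle between block's own z axis and vertical below 0.05 rad and contact force between the fingers and block below 0.2 N), for 0.2 s.
2. the flap is held by the fingers at its upright balance point (value of joint flap between -0.06 and 0.06 rad and velocity of joint flap between -0.1 and 0.1 rad/s and contact force between the fingers and flap above 0.5 N), for 0.3 s.
At the end, for the whole second after the job is handed in: The block stands upright on the base plate, untouched, its blue face within 3 mm of the measuring bar and square to it within 0.06 rad, centred on the port within 12 mm; the flap is within 0.06 rad of plumb, still (under 0.1 rad/s), with the fingers touching it by more than 0.5 N (all of step 1 and all of step 2 and linear speed of block below 0.02 m/s); the arm keeps its last pose, push and grip.
It fails at once if the flap goes over to the other side (more than 0.35 rad past upright) (value of joint flap below -0.35 rad).
It fails at once if the block is tipped over (angle between block's own z axis and vertical above 0.6 rad).
It fails at once if a bystander is moved more than 30 mm (distance of any of dish_0, marker_a, meter, screwdriver from where it was at the start of the episode above 0.03 m).
It also fails if it takes over 51 s, if anything falls off the work surface, if the arm or the gripper's body presses on something with over 40 N, if the wrist force passes 120 N, or if a joint passes its speed limit or range.

## Working session

There is one attempt and no reset: what is moved stays moved. The work goes in short steps, Python scripts to look and compute and a tool call to move; the robot and the scene stay as the last step left them, time stands still between calls to the robot, and variables do not carry over. Pictures are saved under pics/ and viewed, and the job is handed in when it is done.

Besides the shell and the picture viewer there is one more tool, called after ">>>" as name([rows], argument=value, ...), one row to a line, values as JSON. jog_arm: Moves the arm, as the interface text tells. Its arguments: {"type":"object","properties":{"steps":{"type":"array"},"force":{"type":"number"}},"required":["steps"]}

```bash
mkdir -p pics; ls; python3 - <<'E'
from plant import robot
import cv2
s=robot.read_state(); print({k:(v if not hasattr(v,'tolist') else v.tolist()) for k,v in s.items()})
for n in ["scene","top","wrist"]:
    c=robot.read_camera(n); cv2.imwrite(f"pics/{n}0.png",c["image"][:,:,::-1])
    print(n,c["mtx"].tolist()); print(c.get("extrinsics",c.get("tool_from_camera")))
E
```

```text
pics
{'t': 0.0, 'q': [-1.4314247764463792, 0.13112883827680122, 1.4892676403143503, 7.930578178544879e-06, 1.5229978964022823, -0.08536793828756349], 'dq': [-0.0006065131809800872, 0.00010091544507336428, -0.0007740789753531342, -0.00011104441725993833, -0.0011571043600534386, 0.001038602507293752], 'joint_torque': [0.0036102365265833214, -55.98374962806702, -49.17593479156494, 0.07704842370003462, 0.03511037095449865, -0.00013124222732585622], 'tool_pos': [0.13367981860822314, -0.5843669248326788, 0.23161312637337778], 'orientation': [-3.1199892831642444, -0.3520749181850173, 6.393485258110495e-05], 'force': [0.6686459255810923, 0.3359173219819092, -0.805618977649107], 'wrist_torque': [-0.019957489590723614, 0.0442457404222962, -0.024228230979588584], 'opening': 0.09254397025101689}
scene [[349.8042898234278, 0.0, 256.3160313532637], [0.0, 349.8042898234278, 189.18760788192367], [0.0, 0.0, 1.0]]
[[-0.76021726  0.35912856 -0.54138378  1.31271525]
 [ 0.64928193  0.44874703 -0.61405136  0.77001169]
 [ 0.02242098 -0.81832315 -0.57432092  0.89790035]
 [ 0.          0.          0.          1.        ]]
top [[359.9825425844938, 0.0, 254.86084436268987], [0.0, 359.9825425844938, 196.73127189573748], [0.0, 0.0, 1.0]]
[[-1.80289146e-02 -9.96297914e-01  8.40560854e-02  5.08378194e-01]
 [-9.99835402e-01  1.81358716e-02  5.08992635e-04 -1.18640271e-02]
 [-2.03153867e-03 -8.40330734e-02 -9.96460895e-01  1.24900439e+00]
 [ 0.00000000e+00  0.00000000e+00  0.00000000e+00  1.00000000e+00]]
wrist [[330.60765370828784, 0.0, 261.4745304512925], [0.0, 330.60765370828784, 185.56425086975673], [0.0, 0.0, 1.0]]
[[ 1.21083406e-03 -9.63832820e-01 -2.66504839e-01  7.38058923e-02]
 [ 9.99999150e-01  1.29569060e-03 -1.42571880e-04 -6.08325438e-04]
 [ 4.82723274e-04 -2.66504440e-01  9.63833570e-01 -1.51876654e-01]
 [ 0.00000000e+00  0.00000000e+00  0.00000000e+00  1.00000000e+00]]
```

View pics/scene0.png

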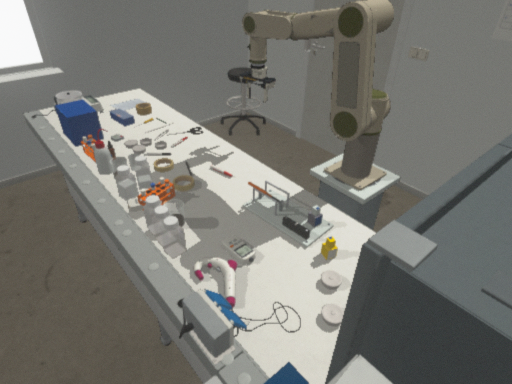

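View pics/top0.png

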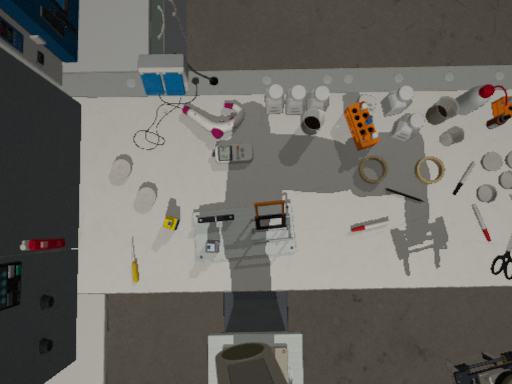

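View pics/wrist0.png

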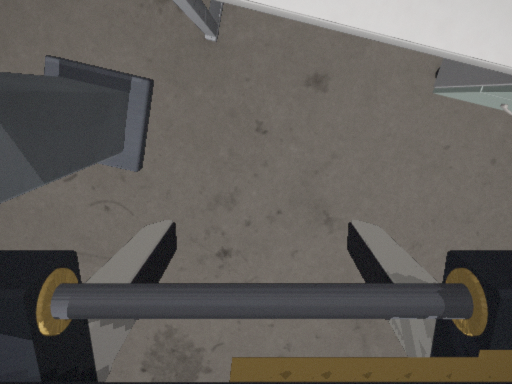

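The top view shows the jig at about (245, 235), the block at (212, 247), the black bar at (216, 218) and the flap near (270, 215). I'll enlarge the region.

```bash
python3 - <<'E'
import cv2
im=cv2.imread("pics/top0.png")[190:275,180:310]
cv2.imwrite("pics/topz.png",cv2.resize(im,None,fx=6,fy=6,interpolation=cv2.INTER_NEAREST))
im=cv2.imread("pics/scene0.png")[170:250,230:345]
cv2.imwrite("pics/scenez.png",cv2.resize(im,None,fx=6,fy=6,interpolation=cv2.INTER_NEAREST))
E
```

```text
(no output)
```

View pics/topz.png

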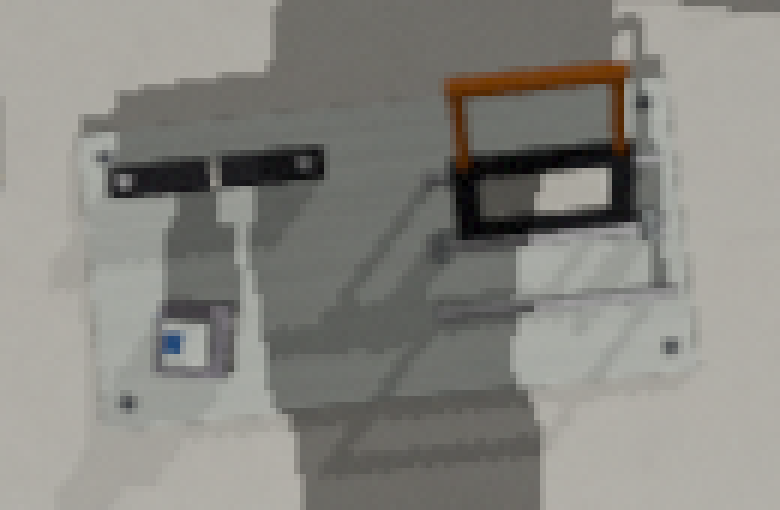

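View pics/scenez.png

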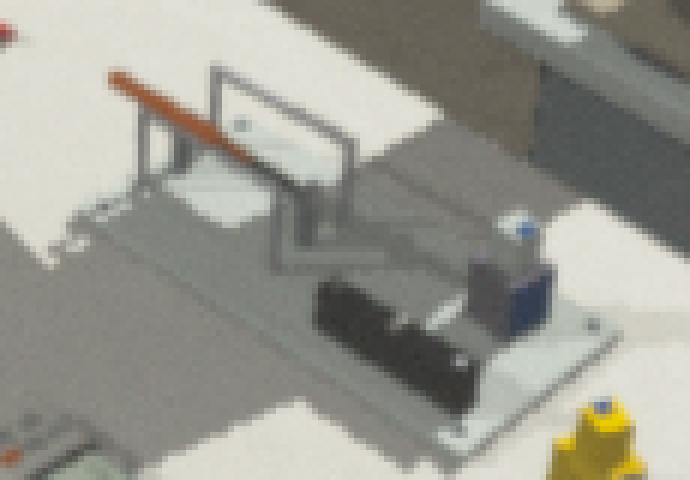

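```bash
cat > h.py <<'E'
import numpy as np, cv2
from scipy.spatial.transform import Rotation as R
from plant import robot
def cam(n):
    s=robot.read_state(); c=robot.read_camera(n)
    if n=="wrist":
        T=np.eye(4);T[:3,:3]=R.from_rotvec(s["orientation"]).as_matrix();T[:3,3]=s["tool_pos"]
        E=T@np.array(c["tool_from_camera"])
    else: E=np.array(c["extrinsics"])
    return c["image"],np.array(c["mtx"]),E
def ray(K,E,uv,z):
    d=E[:3,:3]@np.linalg.solve(K,[uv[0],uv[1],1.]); o=E[:3,3]
    return o+d*(z-o[2])/d[2]
def proj(K,E,p):
    q=np.linalg.inv(E)@np.append(p,1); q=K@q[:3]; return q[:2]/q[2]
def save(im,name,zoom=1,box=None):
    im=im[:,:,::-1]
    if box: im=im[box[1]:box[3],box[0]:box[2]]
    cv2.imwrite("pics/"+name+".png",cv2.resize(im,None,fx=zoom,fy=zoom,interpolation=cv2.INTER_CUBIC))
E
python3 - <<'E'
from h import *
s=robot.read_state(); print(R.from_rotvec(s["orientation"]).as_matrix().round(3))
im,K,E=cam("top")
f=lambda x,y,z:ray(K,E,((x+.0)/6+180-.5+.08,y/6+190-.42),z)
c=[f(103,157,.012),f(643,102,.012),f(127,402,.012),f(671,346,.012)]
print(np.round(c,4)); m=np.mean(c,0); print("jig",m)
print("yaw",[np.arctan2(-(b-a)[0],(b-a)[1]) for a,b in((c[1],c[0]),(c[3],c[2]))],np.linalg.norm(c[0]-c[1]),np.linalg.norm(c[0]-c[2]))
print("head",f(186,343,.076))
print("white line",f(215,170,.048),"bar ends",f(108,182,.048),f(324,162,.048))
print("handle ends",f(447,87,.13),f(627,72,.13))
E
```

```text
[[ 0.975  0.223 -0.   ]
 [ 0.223 -0.975  0.001]
 [ 0.    -0.001 -1.   ]]
[[ 0.5508  0.1895  0.012 ]
 [ 0.5767 -0.1203  0.012 ]
 [ 0.4118  0.1765  0.012 ]
 [ 0.4377 -0.1326  0.012 ]]
jig [0.49427575 0.02826844 0.012     ]
yaw [np.float64(0.08342397222145198), np.float64(0.08375961926544932)] 0.3108673762767932 0.13964669497379484
head [0.44768439 0.13479763 0.076     ]
white line [0.54125601 0.12145769 0.048     ] bar ends [0.53567741 0.18092505 0.048     ] [0.54459881 0.06086468 0.048     ]
handle ends [ 0.57985282 -0.00844708  0.13      ] [ 0.5859573 -0.102036   0.13     ]
```

```bash
cat >> h.py <<'E'
def plan(p,ang,verbose=True):
    """target tcp p, tool pointing down with tool y at angle ang"""
    s=robot.read_state(); R0=R.from_rotvec(s["orientation"]).as_matrix()
    y=np.array([np.cos(ang),np.sin(ang),0]); z=np.array([0,0,-1.]); Rt=np.c_[np.cross(y,z),y,z]
    t=R0.T@(np.array(p)-s["tool_pos"]); r=R.from_matrix(R0.T@Rt).as_rotvec()
    print("t=%.2f"%s["t"],"tcp",np.round(s["tool_pos"],4),"yang %.4f"%np.arctan2(R0[1,1],R0[0,1]),"F",np.round(s["force"],2),"op %.4f"%s["opening"],"q",np.round(s["q"],2))
    print("row",np.round(t,4),np.round(r,4))
E
python3 -c "
from h import *
plan([.46,.10,.25],.083)"
```

```text
t=0.20 tcp [ 0.1337 -0.5846  0.232 ] yang -1.3460 F [ 0.07 -0.54  0.92] op 0.0930 q [-1.43  0.13  1.49 -0.    1.52 -0.09]
row [ 0.4706 -0.5947 -0.0173] [-9.000e-04 -9.000e-04 -1.429e+00]
```

>>> jog_arm([
  [0, 0.471, -0.595, -0.017, 0, 0, -1.43],
  [0, 0.471, -0.595, -0.017, 0, 0, -1.43],
  [0, 0.471, -0.595, -0.017, 0, 0, -1.43],
  [0, 0.471, -0.595, -0.017, 0, 0, -1.43],
  [0, 0.471, -0.595, -0.017, 0, 0, -1.43],
])

```text
t: 0.82
tool_pos: [0.2685, -0.301, 0.2396]
orientation: [-2.621, -1.732, -0.001]
force: [1.2, -0.5, 0.4]
opening: 0.0928
```

```bash
python3 -c "
from h import *
plan([.46,.10,.25],.083)"
```

```text
t=0.82 tcp [ 0.2685 -0.301   0.2396] yang -0.4029 F [ 1.17 -0.48  0.38] op 0.0928 q [-0.97 -0.43  1.98  0.    1.59 -0.57]
row [ 0.444   0.0189 -0.0101] [ 4.000e-04 -6.000e-04 -4.859e-01]
```

>>> jog_arm([
  [0, 0.444, 0.019, -0.01, 0, 0, -0.486],
  [0, 0.444, 0.019, -0.01, 0, 0, -0.486],
  [0, 0.444, 0.019, -0.01, 0, 0, -0.486],
  [0, 0.444, 0.019, -0.01, 0, 0, -0.486],
  [0, 0.444, 0.019, -0.01, 0, 0, -0.486],
])

```text
t: 1.45
tool_pos: [0.4031, -0.0188, 0.2472]
orientation: [2.126, 2.311, 0.002]
force: [0.6, -1.1, -0.1]
opening: 0.0932
```

```bash
python3 -c "
from h import *
plan([.46,.10,.25],.083)"
```

```text
t=1.45 tcp [ 0.4031 -0.0188  0.2472] yang 0.0831 F [ 0.57 -1.06 -0.12] op 0.0932 q [-0.17 -0.44  1.97  0.    1.6  -0.26]
row [ 0.1137  0.0666 -0.0027] [ 0.0018 -0.0001  0.0001]
```

>>> jog_arm([
  [0, 0.114, 0.067, -0.003, 0, 0, 0],
  [0, 0.114, 0.067, -0.003, 0, 0, 0],
  [0, 0.114, 0.067, -0.003, 0, 0, 0],
  [0, 0.114, 0.067, -0.003, 0, 0, 0],
])

```text
t: 1.95
tool_pos: [0.4601, 0.1006, 0.2499]
orientation: [2.125, 2.313, 0.0]
force: [-0.2, -0.2, -0.4]
opening: 0.093
```

```bash
python3 -c "
from h import *
im,K,E=cam('wrist'); save(im,'w1',1.5)
cv2.imwrite('pics/w1raw.png',im[:,:,::-1]); np.savez('w1.npz',K=K,E=E)
print(K,E)
plan([.46,.10,.25],.083)"
```

```text
[[330.60765371   0.         261.47453045]
 [  0.         330.60765371 185.56425087]
 [  0.           0.           1.        ]] [[ 9.96295655e-01  8.26865020e-02  2.36201029e-02  4.53479003e-01]
 [ 8.59908657e-02 -9.60283959e-01 -2.65443569e-01  1.74921747e-01]
 [ 7.33405767e-04  2.66491387e-01 -9.63837021e-01  4.01775772e-01]
 [ 0.00000000e+00  0.00000000e+00  0.00000000e+00  1.00000000e+00]]
t=2.00 tcp [0.46   0.0998 0.25  ] yang 0.0834 F [-0.12  0.17 -0.33] op 0.0930 q [ 0.11 -0.23  1.81 -0.    1.57  0.02]
row [0.0002 0.     0.    ] [0.0009 0.0005 0.0004]
```

View pics/w1.png

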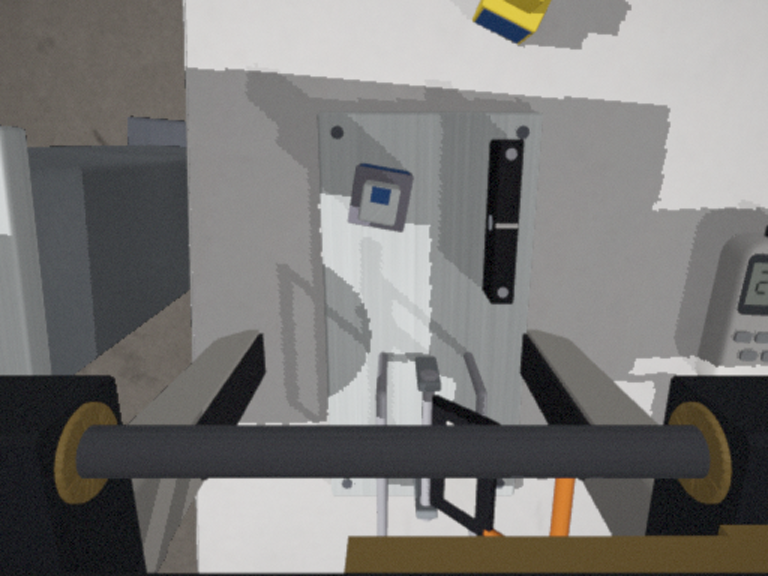

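The wrist view (scale 1.5) shows the block head near (380, 202) with the blue face up-image (jig +y), the bar at (503, 220) with its port line at (507, 226), and the plate screws. Zooming for corners.

```bash
python3 -c "
from h import *
im=cv2.imread('pics/w1raw.png')[:,:,::-1]
save(im,'w1z',8,(225,100,285,160)); save(im,'w1y',5,(205,70,365,210))"
```

```text
(no output)
```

View pics/w1z.png

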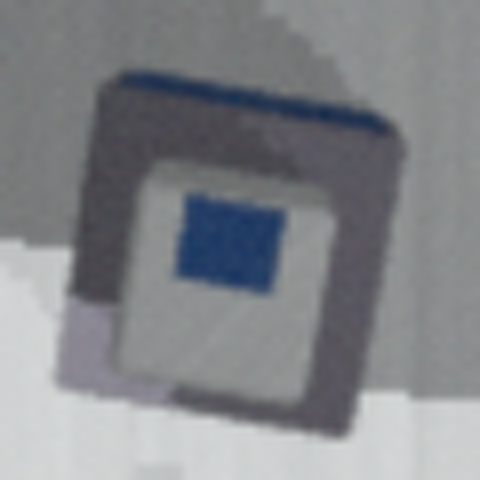

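View pics/w1y.png

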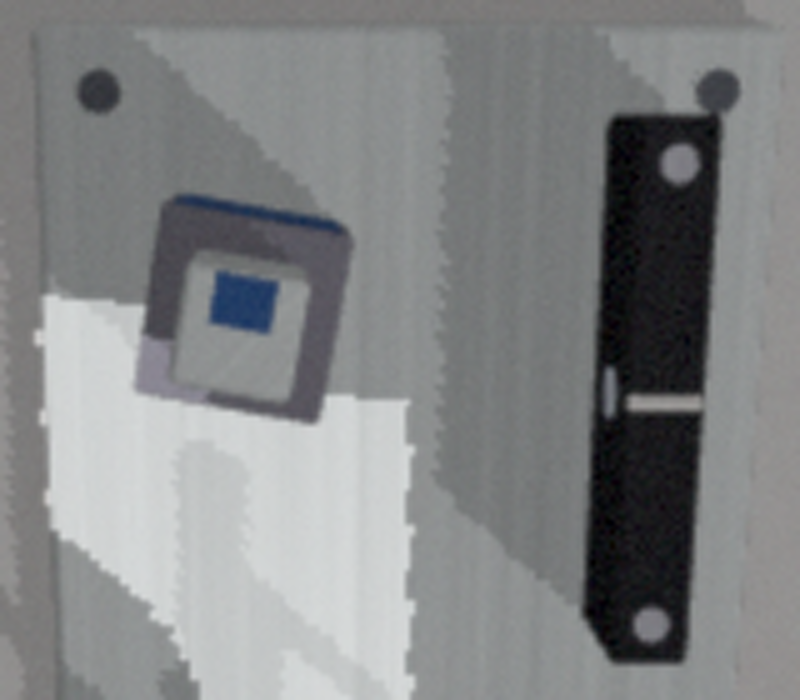

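```bash
python3 -c "
from h import *
d=np.load('w1.npz');K,E=d['K'],d['E']
f=lambda x,y,z:ray(K,E,((x+.5)/8+225-.5,(y+.5)/8+100-.5),z)
g=lambda x,y,z:ray(K,E,((x+.5)/5+205-.5,(y+.5)/5+70-.5),z)
c=np.array([f(101,83,.058),f(402,138,.058),f(347,439,.058),f(56,387,.058)]);print(c.round(4),c.mean(0)); 
print([np.linalg.norm(c[i]-c[i-1]).round(4) for i in range(4)],[np.arctan2(*(c[i]-c[j])[[1,0]]).round(4) for i,j in((1,0),(2,3),(0,3),(1,2))])
print('spot',f(231,244,.088))
a=[g(719,116,.048),g(688,661,.048)];print('bar far edge',a,np.linalg.norm(a[0]-a[1]),np.arctan2(-(a[0]-a[1])[0],(a[0]-a[1])[1]))
print('line',g(625,403,.048),g(703,403,.048)); print('bar bolts',g(680,164,.048),g(651,624,.048)); print('port',g(610,391,.03))
s=[g(99,91,.012),g(718,91,.012),ray(K,E,(347/1.5-.2,483/1.5-.2),.012)];print('screws',s, np.arctan2(*(s[1]-s[0])[[1,0]]))
"
```

```text
[[0.4305 0.1574 0.058 ]
 [0.4692 0.1539 0.058 ]
 [0.4658 0.1147 0.058 ]
 [0.4272 0.1182 0.058 ]] [0.44817214 0.1360653  0.058     ]
[np.float64(0.0393), np.float64(0.0389), np.float64(0.0394), np.float64(0.0387)] [np.float64(-0.091), np.float64(-0.0926), np.float64(1.4873), np.float64(1.4832)]
spot [0.44897394 0.14184426 0.088     ]
bar far edge [array([0.54286569, 0.1839871 , 0.048     ]), array([0.5543187 , 0.06639444, 0.048     ])] 0.11814907940143707 0.09708947558833572
line [0.53194834 0.12321876 0.048     ] [0.54871392 0.12466377 0.048     ]
bar bolts [0.53629138 0.1737877  0.048     ] [0.54475608 0.07431067 0.048     ]
port [0.53217444 0.12300938 0.03      ]
screws [array([0.41140483, 0.17824103, 0.012     ]), array([0.55088789, 0.19028172, 0.012     ]), array([ 0.43808092, -0.13040688,  0.012     ])] 0.0861102498378275
```

```bash
python3 -c "
from h import *
plan([.448,.136,.14],-.089);plan([.448,.136,.078],-.089)"
```

```text
t=2.00 tcp [0.46   0.0998 0.25  ] yang 0.0834 F [-0.12  0.17 -0.33] op 0.0930 q [ 0.11 -0.23  1.81 -0.    1.57  0.02]
row [ 0.0371 -0.009   0.11  ] [0.0009 0.0004 0.1724]
t=2.00 tcp [0.46   0.0998 0.25  ] yang 0.0834 F [-0.12  0.17 -0.33] op 0.0930 q [ 0.11 -0.23  1.81 -0.    1.57  0.02]
row [ 0.0371 -0.0091  0.172 ] [0.0009 0.0004 0.1724]
```

>>> jog_arm([
  [0, 0.037, -0.009, 0.04, 0.001, 0, 0.172],
  [0, 0.037, -0.009, 0.09, 0.001, 0, 0.172],
  [0, 0.037, -0.009, 0.11, 0.001, 0, 0.172],
  [0, 0.037, -0.009, 0.11, 0.001, 0, 0.172],
], force=15)

```text
t: 2.5
tool_pos: [0.4465, 0.1341, 0.1384]
orientation: [-2.319, -2.117, 0.006]
force: [-0.9, 0.7, -0.7]
opening: 0.093
```

```bash
python3 -c "
from h import *
im,K,E=cam('wrist'); save(im,'w2',1.5); np.savez('w2.npz',K=K,E=E)
plan([.448,.136,.078],-.089)"
```

```text
t=2.55 tcp [0.4477 0.1345 0.1401] yang -0.0906 F [0.61 0.57 0.73] op 0.0930 q [ 0.18 -0.17  1.96 -0.    1.36  0.27]
row [0.0016 0.0002 0.0621] [-0.0008  0.0008 -0.0016]
```

View pics/w2.png

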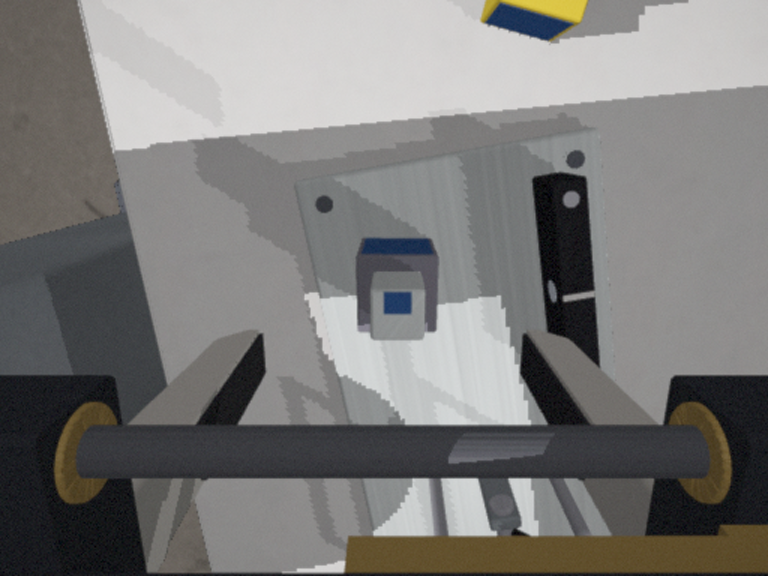

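The block is square to the image, with its head at (397, 308) between the fingers. Going down and closing.

>>> jog_arm([
  [0, 0.0015, 0, 0.04, 0, 0, 0],
  [0, 0.0015, 0, 0.062, 0, 0, 0],
  [0, 0.0015, 0, 0.062, 0, 0, 0],
  [0.9, 0.0015, 0, 0.062, 0, 0, 0],
  [0.9, 0.0015, 0, 0.062, 0, 0, 0],
], force=15)

```text
t: 3.18
tool_pos: [0.4493, 0.136, 0.08]
orientation: [2.319, 2.117, 0.002]
force: [1.1, -0.5, 0.6]
opening: 0.078
```

>>> jog_arm([
  [0.9, 0, 0, 0, 0, 0, 0],
  [0.9, 0, 0, 0, 0, 0, 0],
  [0.9, 0, 0, 0, 0, 0, 0],
  [0.9, 0, 0, 0, 0, 0, 0],
], force=15)

```text
t: 3.68
tool_pos: [0.4491, 0.136, 0.0799]
orientation: [2.319, 2.117, 0.002]
force: [-1.4, 0.0, -0.6]
opening: 0.0375
```

```bash
python3 -c "
from h import *
im,K,E=cam('wrist'); save(im,'w3',1.5)
plan([.448,.136,.078],-.089)"
```

```text
t=3.73 tcp [0.4491 0.136  0.0799] yang -0.0909 F [ 0.3   0.69 -0.36] op 0.0335 q [ 0.19 -0.1   2.01 -0.    1.23  0.28]
row [-0.0001 -0.0011  0.0019] [ 0.002  -0.     -0.0019]
```

View pics/w3.png

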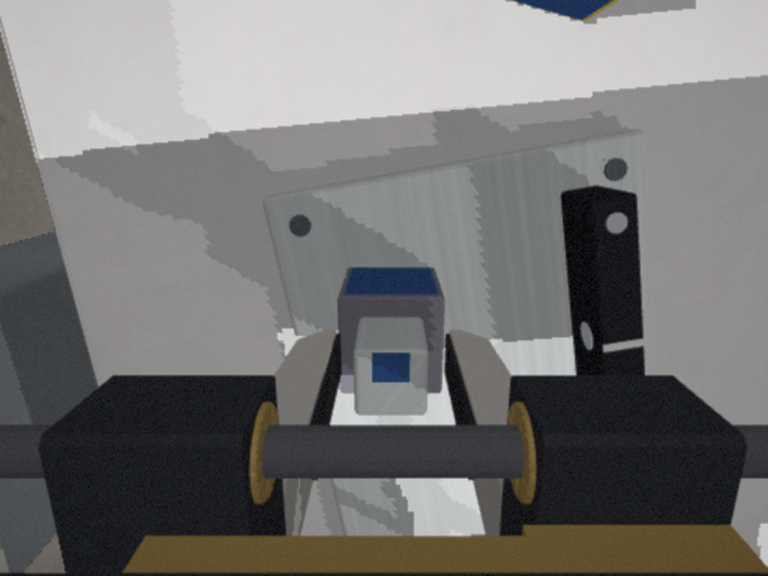

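The fingers at (330, 380) and (455, 380) are nearly on the head. Closing is still under way.

>>> jog_arm([
  [0.9, 0, 0, 0, 0, 0, 0],
  [0.9, 0, 0, 0, 0, 0, 0],
  [0.9, 0, 0, 0, 0, 0, 0],
  [0.9, 0, 0, 0, 0, 0, 0],
], force=15)

```text
t: 4.22
tool_pos: [0.449, 0.136, 0.0798]
orientation: [2.319, 2.117, 0.002]
force: [-0.4, 0.7, -1.5]
opening: 0.024
```

```bash
python3 -c "
from h import *
plan([.449,.132,.08],-1.485);plan([.51,.121,.08],-1.485)"
```

```text
t=4.22 tcp [0.449  0.136  0.0798] yang -0.0909 F [-0.42  0.67 -1.49] op 0.0240 q [ 0.19 -0.1   2.01 -0.    1.23  0.28]
row [-0.004   0.0004 -0.0002] [ 1.5000e-03 -1.2000e-03  1.3941e+00]
t=4.22 tcp [0.449  0.136  0.0798] yang -0.0909 F [-0.42  0.67 -1.49] op 0.0240 q [ 0.19 -0.1   2.01 -0.    1.23  0.28]
row [-0.0094  0.0621 -0.0001] [ 1.5000e-03 -1.2000e-03  1.3941e+00]
```

>>> jog_arm([
  [0.9, 0, 0, -0.004, 0, 0, 0],
  [0.9, 0, 0, -0.004, 0, 0, 0.18],
  [0.9, 0, 0, -0.004, 0, 0, 0.36],
  [0.9, 0, 0, -0.004, 0, 0, 0.54],
  [0.9, 0, 0, -0.004, 0, 0, 0.72],
], force=20)

```text
t: 4.85
tool_pos: [0.449, 0.136, 0.0839]
orientation: [2.92, 1.156, 0.002]
force: [-1.1, -0.6, -1.4]
opening: 0.0237
```

```bash
python3 -c "
from h import *
plan([.449,.132,.084],-1.485)"
```

```text
t=4.85 tcp [0.449  0.136  0.0839] yang -0.8168 F [-1.06 -0.62 -1.41] op 0.0237 q [ 0.19 -0.1   2.   -0.    1.24  1.  ]
row [-0.0027  0.0029 -0.0001] [ 0.001  -0.0015  0.6682]
```

>>> jog_arm([
  [0.9, -0.003, 0.003, 0, 0, 0, 0.18],
  [0.9, -0.003, 0.003, 0, 0, 0, 0.36],
  [0.9, -0.003, 0.003, 0, 0, 0, 0.54],
  [0.9, -0.003, 0.003, 0, 0, 0, 0.668],
  [0.9, -0.003, 0.003, 0, 0, 0, 0.668],
])

```text
t: 5.48
tool_pos: [0.4489, 0.1317, 0.0841]
orientation: [3.138, 0.136, 0.003]
force: [0.7, 0.7, -1.5]
opening: 0.0241
```

```bash
python3 -c "
from h import *
im,K,E=cam('wrist'); save(im,'w4',1.5); cv2.imwrite('pics/w4raw.png',im[:,:,::-1]); np.savez('w4.npz',K=K,E=E)
plan([.505,.121,.080],-1.485);plan([.502,.121,.080],-1.485)"
```

```text
t=5.53 tcp [0.4489 0.1317 0.084 ] yang -1.4819 F [-1.07  0.14 -1.87] op 0.0239 q [ 0.18 -0.11  2.01 -0.    1.24  1.66]
row [0.0549 0.0157 0.0041] [ 0.0004 -0.0018  0.0031]
t=5.53 tcp [0.4489 0.1317 0.084 ] yang -1.4819 F [-1.07  0.14 -1.87] op 0.0239 q [ 0.18 -0.11  2.01 -0.    1.24  1.66]
row [0.0519 0.0154 0.0041] [ 0.0004 -0.0018  0.0031]
```

View pics/w4.png

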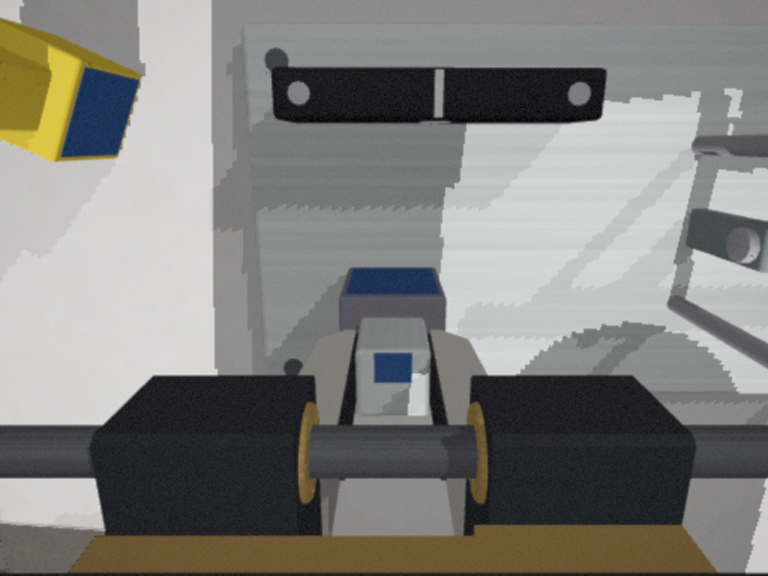

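The bar is level in the view, with its port line at (438, 93), while the block is centred at u=392, so it must shift sideways along tool y.

```bash
python3 -c "
from h import *
d=np.load('w4.npz');K,E=d['K'],d['E']
s=robot.read_state();R0=R.from_rotvec(s['orientation']).as_matrix()
f=lambda u,v,z:(R0.T@(ray(K,E,((u+.5)/1.5-.5,(v+.5)/1.5-.5),z)-s['tool_pos'])).round(4)
print('line far/near',f(438.5,69,.048),f(438.5,116,.048)); print('far corners',f(273,68,.048),f(606,69,.048))
print('blue top edge',f(350,268,.016),f(437,268,.016)); print('body top front edge',f(343,297,.062),f(442,297,.062))
"
```

```text
line far/near [0.0983 0.0157 0.0362] [0.0825 0.0161 0.0362]
far corners [ 0.0987 -0.0426  0.0362] [0.0983 0.0748 0.0362]
blue top edge [ 0.0179 -0.02    0.0681] [0.0179 0.0198 0.0681]
body top front edge [ 0.0186 -0.0187  0.0221] [0.0186 0.0177 0.0221]
```

>>> jog_arm([
  [0.9, 0.025, 0.016, 0, 0, -0.0015, 0.002],
  [0.9, 0.048, 0.016, 0, 0, -0.0015, 0.002],
  [0.9, 0.054, 0.016, 0.002, 0, -0.0015, 0.002],
  [0.9, 0.054, 0.016, 0.004, 0, -0.0015, 0.002],
  [0.9, 0.054, 0.016, 0.004, 0, -0.0015, 0.002],
])

```text
t: 6.15
tool_pos: [0.5032, 0.1207, 0.0798]
orientation: [3.138, 0.138, -0.001]
force: [0.3, 0.3, -1.6]
opening: 0.024
```

```bash
python3 -c "
from h import *
im,K,E=cam('wrist'); save(im,'w5',1.5);
plan([.512,.121,.080],-1.485)"
```

```text
t=6.20 tcp [0.5032 0.1207 0.0798] yang -1.4831 F [ 0.13 -0.13 -1.3 ] op 0.0240 q [ 0.14  0.04  1.87 -0.    1.23  1.62]
row [ 0.0088  0.0005 -0.0002] [0.0005 0.0007 0.0019]
```

View pics/w5.png

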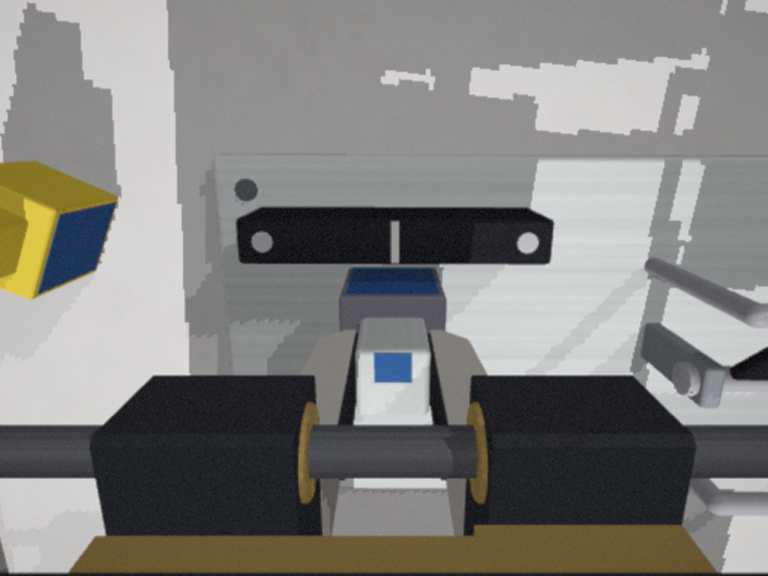

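The line at u=395 is over the block centre at 392, with about 8 mm to go. Creeping in until contact.

>>> jog_arm([
  [0.9, 0.004, 0.001, 0, 0, 0, 0],
  [0.9, 0.007, 0.001, 0, 0, 0, 0],
  [0.9, 0.008, 0.001, 0, 0, 0, 0],
  [0.9, 0.008, 0.001, 0, 0, 0, 0],
])

```text
t: 6.7
tool_pos: [0.5113, 0.1204, 0.0798]
orientation: [3.138, 0.138, -0.001]
force: [-0.8, 0.5, -1.8]
opening: 0.024
```

>>> jog_arm([
  [0.9, 0.001, 0, 0, 0, 0, 0],
  [0.9, 0.001, 0, 0, 0, 0, 0],
])

```text
t: 6.95
tool_pos: [0.5123, 0.1205, 0.0798]
orientation: [3.138, 0.138, -0.001]
force: [-0.1, -0.5, -1.8]
opening: 0.0237
```

>>> jog_arm([
  [0.9, 0.001, 0, 0, 0, 0, 0],
  [0.9, 0.001, 0, 0, 0, 0, 0],
])

```text
t: 7.2
tool_pos: [0.5128, 0.1205, 0.0797]
orientation: [3.138, 0.138, -0.003]
force: [-4.0, -0.4, 2.6]
opening: 0.0239
```

>>> jog_arm([
  [0.9, 0.001, 0, 0, 0, 0, 0],
  [0.9, 0.001, 0, 0, 0, 0, 0],
])

```text
t: 7.45
tool_pos: [0.513, 0.1206, 0.0798]
orientation: [3.138, 0.138, -0.006]
force: [-7.6, -0.2, 5.2]
opening: 0.0238
```

>>> jog_arm([
  [0.9, -0.001, 0, 0.0005, 0, 0.003, 0],
  [0.9, -0.001, 0, 0.001, 0, 0.003, 0],
  [0.9, -0.001, 0, 0.001, 0, 0.003, 0],
])

```text
t: 7.82
tool_pos: [0.5126, 0.1205, 0.0797]
orientation: [3.138, 0.138, 0.001]
force: [-3.2, 0.3, 6.6]
opening: 0.0239
```

```bash
python3 -c "
from h import *
for i in range(3): im,K,E=cam('wrist'); plan([.512,.121,.080],-1.485)
save(im,'w6',1.5)"
```

```text
t=7.88 tcp [0.5126 0.1205 0.0797] yang -1.4830 F [-3.4  -0.05  5.81] op 0.0238 q [ 0.13  0.06  1.85 -0.    1.23  1.62]
row [-0.0006 -0.0005 -0.0003] [ 0.0006 -0.0005  0.002 ]
t=7.92 tcp [0.5126 0.1205 0.0797] yang -1.4829 F [-2.98 -0.56  6.52] op 0.0237 q [ 0.13  0.06  1.85 -0.    1.23  1.62]
row [-0.0006 -0.0005 -0.0003] [ 0.0006 -0.0005  0.0021]
t=7.97 tcp [0.5126 0.1205 0.0797] yang -1.4829 F [-3.47  0.02  5.88] op 0.0238 q [ 0.13  0.06  1.85 -0.    1.23  1.62]
row [-0.0006 -0.0005 -0.0003] [ 0.0006 -0.0005  0.0021]
```

View pics/w6.png

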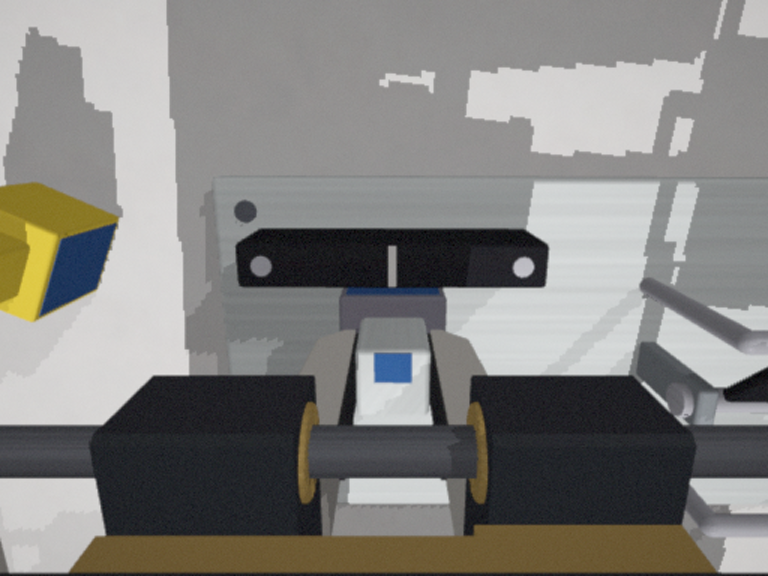

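The bar edge is against the block and the line at u=392 is centred. The force shows contact with both plate and bar, so I'll release.

>>> jog_arm([
  [0.6, 0, 0, 0, 0, 0, 0],
  [0.6, 0, 0, 0, 0, 0, 0],
  [0.4, 0, 0, 0, 0, 0, 0],
  [0.4, 0, 0, 0, 0, 0, 0],
])

```text
t: 8.48
tool_pos: [0.5126, 0.1205, 0.0795]
orientation: [3.138, 0.138, 0.001]
force: [-0.6, 0.2, -0.3]
opening: 0.0525
```

```bash
python3 -c "
from h import *
im,K,E=cam('wrist'); plan([.512,.121,.080],-1.485)
save(im,'w7',1.5);plan([.512-.03,.121,.2],-1.485)"
```

```text
t=8.53 tcp [0.5126 0.1205 0.0796] yang -1.4829 F [ 0.43 -0.62  0.07] op 0.0544 q [ 0.13  0.06  1.85 -0.    1.23  1.62]
row [-0.0005 -0.0005 -0.0004] [ 0.0007 -0.0004  0.0021]
t=8.53 tcp [0.5126 0.1205 0.0796] yang -1.4829 F [ 0.43 -0.62  0.07] op 0.0544 q [ 0.13  0.06  1.85 -0.    1.23  1.62]
row [-0.0304 -0.0031 -0.1204] [ 0.0007 -0.0004  0.0021]
```

View pics/w7.png

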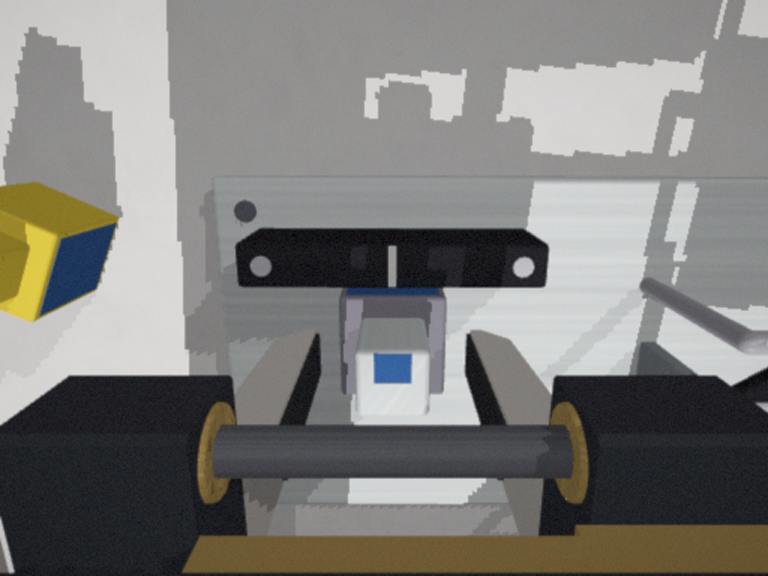

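The block stands free with the fingers open. Raising straight up for a check.

>>> jog_arm([
  [0.4, 0, 0, -0.03, 0, 0, 0],
  [0.4, 0, 0, -0.08, 0, 0, 0],
  [0.4, 0, 0, -0.13, 0, 0, 0],
  [0.4, -0.03, 0, -0.17, 0, 0, 0],
  [0.4, -0.03, 0, -0.17, 0, 0, 0],
])

```text
t: 9.15
tool_pos: [0.4838, 0.1183, 0.2541]
orientation: [-3.138, -0.138, -0.012]
force: [0.7, 0.7, 0.2]
opening: 0.0559
```

```bash
python3 -c "
from h import *
im,K,E=cam('wrist'); save(im,'w8',1.5); save(im,'w8z',6,(200,80,330,180)); cv2.imwrite('pics/w8raw.png',im[:,:,::-1]); np.savez('w8.npz',K=K,E=E)
plan([.5,-.0,.27],.085)"
```

```text
t=9.20 tcp [0.4834 0.1181 0.2515] yang -1.4828 F [-1.08 -1.89 -0.57] op 0.0559 q [ 0.14 -0.16  1.74 -0.    1.56  1.62]
row [ 0.0063  0.1192 -0.0184] [ 0.0039 -0.0032 -1.5678]
```

View pics/w8.png

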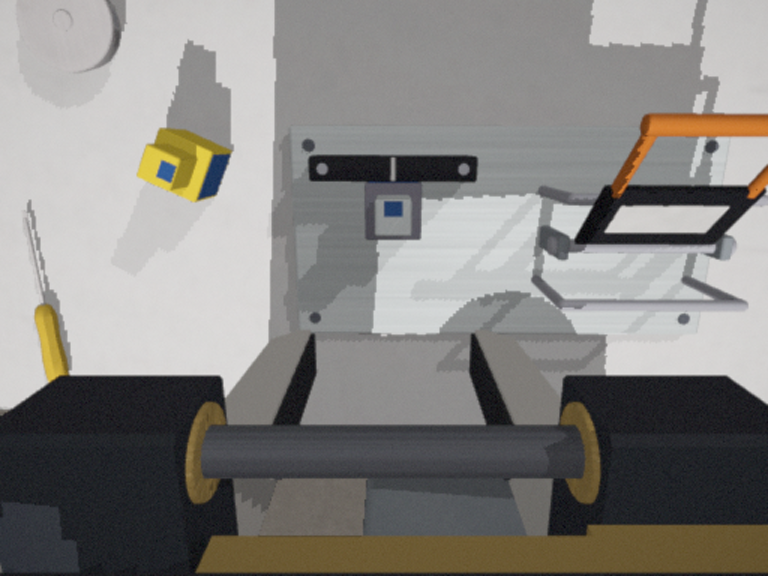

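View pics/w8z.png

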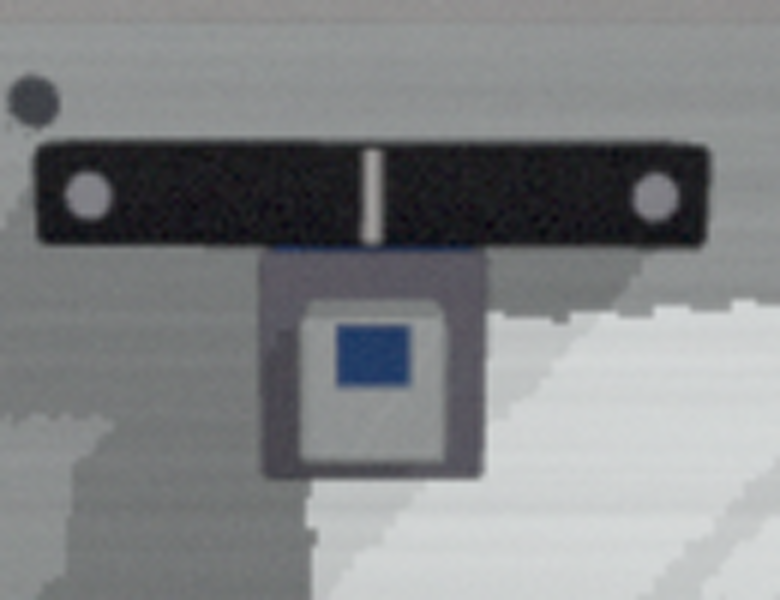

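The block is square and flush to the bar, centred at (372) against the line at (372). All four plate screws show, so I'll refine the jig pose with them.

```bash
python3 -c "
from h import *
d=np.load('w8.npz');K,E=d['K'],d['E']
im=cv2.imread('pics/w8raw.png',0)
f=lambda u,v,z:ray(K,E,((u+.5)/1.5-.5,(v+.5)/1.5-.5),z)
c=np.array([f(308,145,.012),f(712,146,.012),f(315,317,.012),f(684,319,.012)]);print(c.round(4)); m=c.mean(0)
e=c[0]-c[1]+c[2]-c[3]; yaw=np.arctan2(-e[0],e[1]); print('jig',m,yaw,np.linalg.norm(c[0]-c[1]),np.linalg.norm(c[2]-c[3]),np.linalg.norm(c[0]-c[2]))
for m,yaw in((m,yaw),(np.array([.4943,.0283]),.085)):
  R2=np.array([[np.cos(yaw),-np.sin(yaw)],[np.sin(yaw),np.cos(yaw)]])
  for p in([.045,.09],[0,-.09],[.081,-.09],[.081,-.042]): print(p,m[:2]+R2@p)
print('handle left end',f(650,125,.134))
h=f(645,124,.134)
"
```

```text
[[ 0.5507  0.1901  0.012 ]
 [ 0.5776 -0.1192  0.012 ]
 [ 0.4115  0.1779  0.012 ]
 [ 0.4375 -0.1317  0.012 ]]
jig [0.49431522 0.02927457 0.012     ] 0.08529576832159484 0.3104733792472819 0.3106581311260315 0.13971992920104123
[0.045, 0.09] [0.53148431 0.12278104]
[0, -0.09] [ 0.50198253 -0.06039823]
[0.081, -0.09] [ 0.58268806 -0.05349765]
[0.081, -0.042] [ 0.57859882 -0.00567215]
[0.045, 0.09] [0.53149674 0.12179547]
[0, -0.09] [ 0.50194079 -0.06137507]
[0.081, -0.09] [ 0.58264836 -0.05449836]
[0.081, -0.042] [ 0.57857327 -0.00667165]
handle left end [ 0.57850035 -0.00845205  0.134     ]
```

```bash
python3 -c "
from h import *
plan([.57,-.11,.27],.085)"
```

```text
t=9.20 tcp [0.4834 0.1181 0.2515] yang -1.4828 F [-1.08 -1.89 -0.57] op 0.0559 q [ 0.14 -0.16  1.74 -0.    1.56  1.62]
row [ 0.0663  0.2349 -0.0181] [ 0.0039 -0.0032 -1.5678]
```

>>> jog_arm([
  [0, 0.066, 0.235, -0.018, 0.003, -0.002, -1.568],
  [0, 0.066, 0.235, -0.018, 0.003, -0.002, -1.568],
  [0, 0.066, 0.235, -0.018, 0.003, -0.002, -1.568],
  [0, 0.066, 0.235, -0.018, 0.003, -0.002, -1.568],
  [0, 0.066, 0.235, -0.018, 0.003, -0.002, -1.568],
])

```text
t: 9.82
tool_pos: [0.5698, -0.1138, 0.2673]
orientation: [-2.773, -1.475, 0.003]
force: [-0.2, 0.9, 0.2]
opening: 0.0927
```

```bash
python3 -c "
from h import *
plan([.57,-.11,.27],.085)"
```

```text
t=9.82 tcp [ 0.5698 -0.1138  0.2673] yang -0.5933 F [-0.18  0.88  0.18] op 0.0927 q [-0.28  0.07  1.49 -0.    1.58  0.31]
row [ 0.0033 -0.002  -0.0027] [-1.900e-03  6.000e-04 -6.783e-01]
```

>>> jog_arm([
  [0, 0.003, -0.002, -0.003, 0, 0, -0.18],
  [0, 0.003, -0.002, -0.003, 0, 0, -0.36],
  [0, 0.003, -0.002, -0.003, 0, 0, -0.54],
  [0, 0.003, -0.002, -0.003, 0, 0, -0.678],
  [0, 0.003, -0.002, -0.003, 0, 0, -0.678],
])

```text
t: 10.45
tool_pos: [0.5694, -0.1102, 0.268]
orientation: [-2.124, -2.31, 0.005]
force: [-1.1, -0.6, 0.1]
opening: 0.0934
```

```bash
python3 -c "
from h import *
im,K,E=cam('wrist'); save(im,'w9',1.5); cv2.imwrite('pics/w9raw.png',im[:,:,::-1]); np.savez('w9.npz',K=K,E=E)
plan([.583,-.054,.18],.085);plan([.583,-.054,.129],.085)
b=cv2.cvtColor(im,cv2.COLOR_RGB2HSV); m=cv2.inRange(b,(5,150,90),(20,255,255))
n,l,st,ce=cv2.connectedComponentsWithStats(m); print(st[1:][st[1:,4]>50])
"
```

```text
t=10.50 tcp [ 0.5695 -0.1102  0.2684] yang 0.0816 F [ 0.45  0.45 -0.21] op 0.0929 q [-0.28  0.07  1.49 -0.    1.59 -0.36]
row [0.0549 0.0185 0.0883] [-0.0045 -0.0009 -0.0034]
t=10.50 tcp [ 0.5695 -0.1102  0.2684] yang 0.0816 F [ 0.45  0.45 -0.21] op 0.0929 q [-0.28  0.07  1.49 -0.    1.59 -0.36]
row [0.0548 0.0187 0.1393] [-0.0045 -0.0009 -0.0034]
[[ 465   29   13    8   91]
 [ 237   58   54  115 1996]
 [ 382  336   23   23  350]]
```

View pics/w9.png

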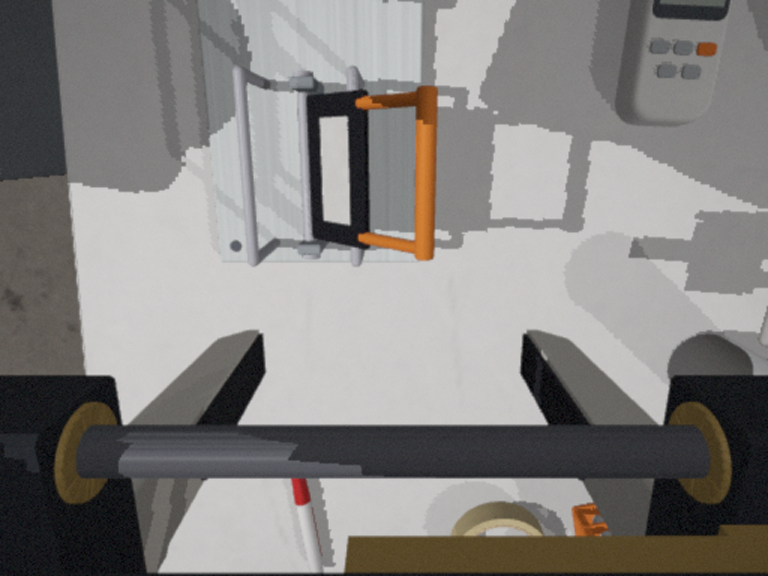

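The orange bar runs from (427, 88) to (424, 258) in the scaled view, flap leaning away. I'll check its centre and lean.

```bash
python3 -c "
from h import *
d=np.load('w9.npz');K,E=d['K'],d['E']
f=lambda u,v,z:ray(K,E,((u+.5)/1.5-.5,(v+.5)/1.5-.5),z)
# midline: bar silhouette 415.5..438 near top, 414..434 bottom
a,b=f(427,87,.134),f(424,259,.134);print(a,b,np.linalg.norm(a-b),(a+b)/2,np.arctan2(-(a-b)[0],(a-b)[1]))
im,K,E=cam('scene'); print(proj(K,E,np.array([.583,-.054,.134])))
h=cv2.cvtColor(im[170:200,240:290],cv2.COLOR_RGB2HSV);m=cv2.inRange(h,(3,130,60),(20,255,255));ys,xs=np.nonzero(m);print(xs.min()+240,xs.max()+240,ys.min()+170,ys.max()+170)
print(proj(K,E,np.array([.5786,-.0062,.134])),proj(K,E,np.array([.5868,-.1018,.134])))
"
```

```text
[ 0.57852827 -0.00592111  0.134     ] [ 0.58661493 -0.10095256  0.134     ] 0.09537489595262587 [ 0.5825716  -0.05343683  0.134     ] 0.08489010182203903
[256.99456881 187.43382961]
249 265 182 192
[266.16948509 192.69229553] [248.30039465 182.32937308]
```

>>> jog_arm([
  [0.35, 0.055, 0.018, 0.04, -0.004, 0, -0.003],
  [0.35, 0.055, 0.018, 0.09, -0.004, 0, -0.003],
  [0.35, 0.055, 0.018, 0.09, -0.004, 0, -0.003],
  [0.35, 0.055, 0.018, 0.09, -0.004, 0, -0.003],
])

```text
t: 11.05
tool_pos: [0.5832, -0.0545, 0.1804]
orientation: [2.127, 2.311, 0.001]
force: [0.2, -0.0, 1.2]
opening: 0.0616
```

```bash
python3 -c "
from h import *
im,K,E=cam('wrist'); save(im,'w10',1.5)
plan([.5826,-.0535,.129],.085)"
```

```text
t=11.10 tcp [ 0.584  -0.0548  0.1815] yang 0.0830 F [ 0.35 -0.2   0.64] op 0.0609 q [-0.18  0.12  1.59  0.    1.43 -0.26]
row [ 0.0014 -0.0015  0.0525] [ 0.0033  0.0004 -0.002 ]
```

View pics/w10.png

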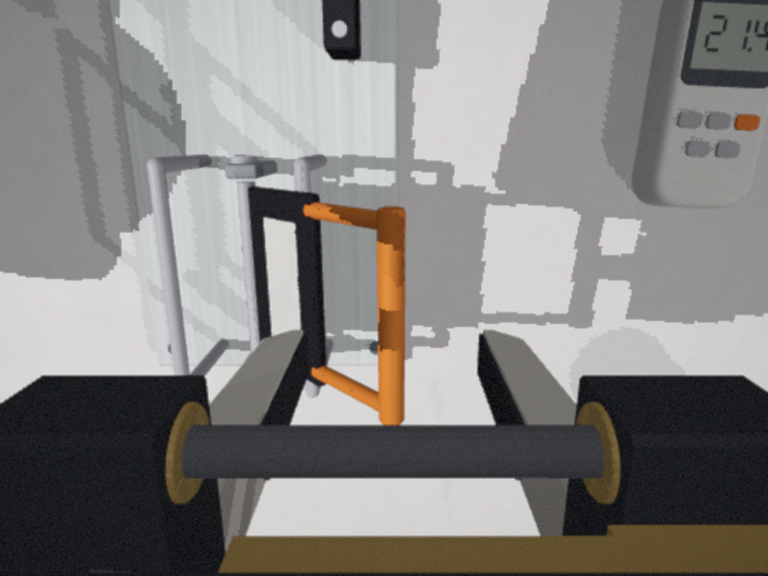

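The bar at u=392 is midway between the fingers. Going down and closing.

>>> jog_arm([
  [0.35, 0.001, -0.001, 0.03, 0.003, 0, -0.002],
  [0.35, 0.001, -0.001, 0.0525, 0.003, 0, -0.002],
  [0.35, 0.001, -0.001, 0.0525, 0.003, 0, -0.002],
  [0.95, 0.001, -0.001, 0.0525, 0.003, 0, -0.002],
  [0.95, 0.001, -0.001, 0.0525, 0.003, 0, -0.002],
], force=12)

```text
t: 11.72
tool_pos: [0.5844, -0.0543, 0.1312]
orientation: [2.123, 2.311, 0.003]
force: [0.8, -0.3, 0.7]
opening: 0.0446
```

>>> jog_arm([
  [0.95, 0, 0, 0, 0, 0, 0],
  [0.95, 0, 0, 0, 0, 0, 0],
  [0.95, 0, 0, 0, 0, 0, 0],
  [0.95, 0, 0, 0, 0, 0, 0],
  [0.95, 0, 0, 0, 0, 0, 0],
], force=12)

```text
t: 12.35
tool_pos: [0.5828, -0.0544, 0.131]
orientation: [2.125, 2.313, -0.001]
force: [-8.6, -0.3, 6.5]
opening: 0.0114
```

```bash
python3 -c "
from h import *
im,K,E=cam('wrist'); save(im,'w11',1.5)
plan([.5826,-.0535,.129],.085)"
```

```text
t=12.40 tcp [ 0.5828 -0.0544  0.1311] yang 0.0846 F [-8.42 -0.96  6.07] op 0.0117 q [-0.18  0.16  1.64 -0.    1.34 -0.26]
row [ 0.0009 -0.0001  0.0021] [-0.0002  0.0011 -0.0004]
```

View pics/w11.png

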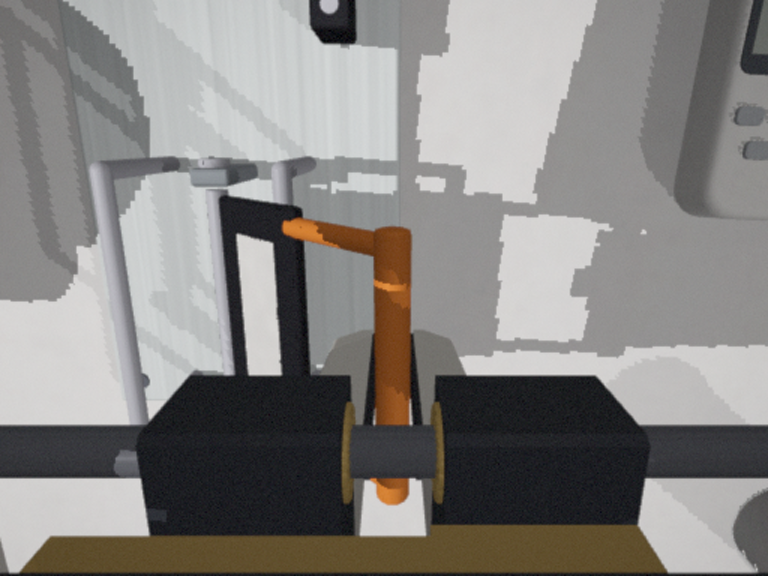

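The bar is gripped (opening 11.7 mm) at (392, 400). Swinging along the 115 mm arc in the first call.

>>> jog_arm([
  [0.95, 0, -0.007, -0.006, 0, 0, 0],
  [0.95, 0, -0.014, -0.012, 0, 0, 0],
  [0.95, 0, -0.022, -0.017, 0, 0, 0],
  [0.95, 0, -0.03, -0.0215, 0, 0, 0],
  [0.95, 0, -0.037, -0.0245, 0, 0, 0],
], force=15)

```text
t: 13.02
tool_pos: [0.5461, -0.0575, 0.1567]
orientation: [2.124, 2.312, 0.001]
force: [3.4, 0.9, 4.1]
opening: 0.0116
```

```bash
python3 -c "
from h import *
im,K,E=cam('wrist'); save(im,'w12',1.5)
plan([.502,-.061,.164],.085)"
```

```text
t=13.07 tcp [ 0.5456 -0.0576  0.1569] yang 0.0846 F [4.05 0.99 5.  ] op 0.0113 q [-0.2   0.04  1.72 -0.    1.38 -0.28]
row [ 0.0002 -0.0437 -0.0072] [ 0.0012  0.0013 -0.0004]
```

View pics/w12.png

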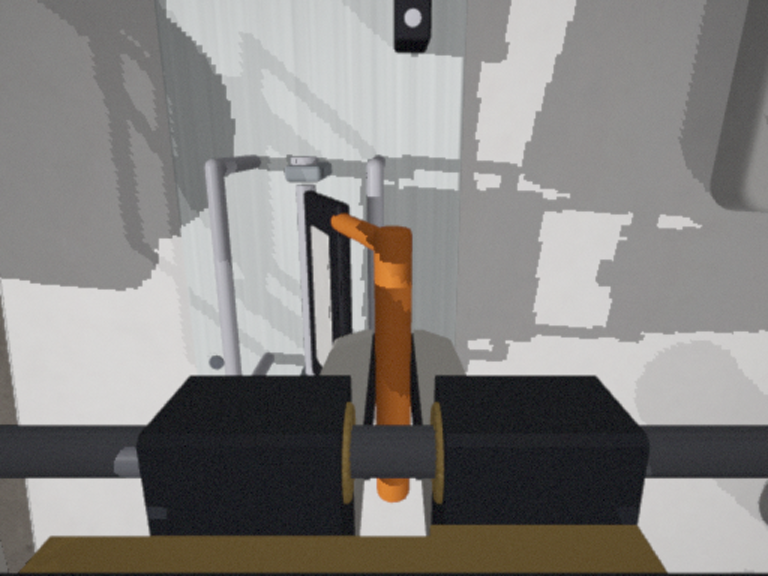

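The bar stays held and the flap is at about 0.39 rad. Continuing to about 0.04.

>>> jog_arm([
  [0.95, 0, -0.0085, -0.003, 0, 0, 0],
  [0.95, 0, -0.0175, -0.005, 0, 0, 0],
  [0.95, 0, -0.0265, -0.0065, 0, 0, 0],
  [0.95, 0, -0.0345, -0.0075, 0, 0, 0],
  [0.95, 0, -0.039, -0.008, 0, 0, 0],
])

```text
t: 13.7
tool_pos: [0.5056, -0.0609, 0.1643]
orientation: [2.125, 2.313, -0.001]
force: [2.3, 0.7, 1.0]
opening: 0.0113
```

```bash
python3 -c "
from h import *
plan([.502,-.061,.164],.085)
im,K,E=cam('wrist'); save(im,'w13',1.5);np.savez('w13.npz',K=K,E=E)
im,K,E=cam('scene'); save(im,'s13',6,(230,160,345,240))
"
```

```text
t=13.70 tcp [ 0.5056 -0.0609  0.1643] yang 0.0845 F [2.35 0.73 0.96] op 0.0113 q [-0.22 -0.07  1.82 -0.    1.39 -0.3 ]
row [ 0.0002 -0.0036  0.0003] [-0.      0.0011 -0.0005]
```

View pics/w13.png

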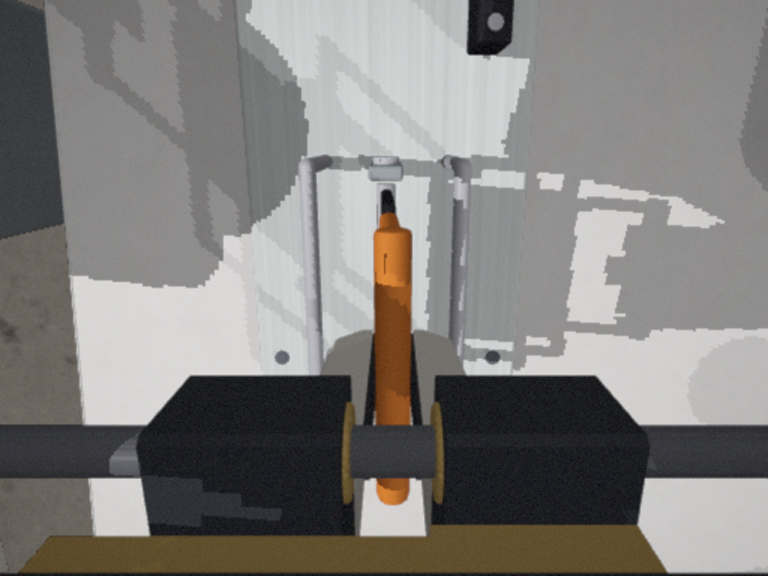

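View pics/s13.png

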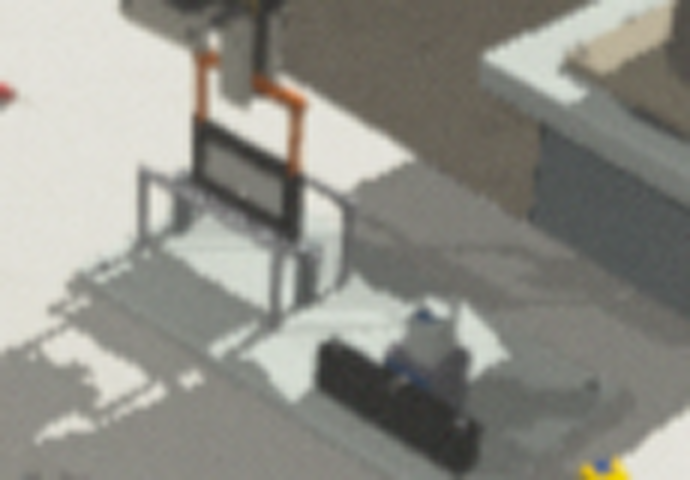

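The flap is nearly plumb: bar at u=392 against the hinge post at u=385. A few mm remain.

>>> jog_arm([
  [0.95, 0, -0.002, 0, 0, 0, 0],
  [0.95, 0, -0.0035, 0, 0, 0, 0],
  [0.95, 0, -0.0035, 0, 0, 0, 0],
  [0.95, 0, -0.0035, 0, 0, 0, 0],
])

```text
t: 14.3
tool_pos: [0.5023, -0.0611, 0.1642]
orientation: [2.125, 2.313, -0.001]
force: [1.1, 1.1, 1.9]
opening: 0.0112
```

```bash
python3 -c "
from h import *
plan([.502,-.061,.164],.085)
im,K,E=cam('wrist'); save(im,'w14',1.5);save(im,'w14z',6,(190,80,330,180));np.savez('w14.npz',K=K,E=E)
s=robot.read_state();R0=R.from_rotvec(s['orientation']).as_matrix()
J=np.array([.4943,.0288,0]);a=.0853;RJ=R.from_rotvec([0,0,a]).as_matrix()
print('tcp in jig',RJ.T@(s['tool_pos']-J))
for p in([0,-.148+.12,.061],[0,-.032,.061],[.036,-.028,.083],[-.036,-.028,.083]): print(p,proj(K,E,J+RJ@p)*1.5)
"
```

```text
t=14.30 tcp [ 0.5023 -0.0611  0.1642] yang 0.0845 F [1.14 1.08 1.89] op 0.0112 q [-0.22 -0.08  1.83 -0.    1.39 -0.31]
row [ 0.0002 -0.0003  0.0002] [-0.0003  0.001  -0.0005]
tcp in jig [ 0.00031567 -0.09029453  0.16424878]
[0, -0.027999999999999997, 0.061] [391.96295788 166.45879523]
[0, -0.032, 0.061] [391.96090296 174.57881542]
[0.036, -0.028, 0.083] [470.27673835 168.87138019]
[-0.036, -0.028, 0.083] [313.58219248 168.80623719]
```

View pics/w14z.png

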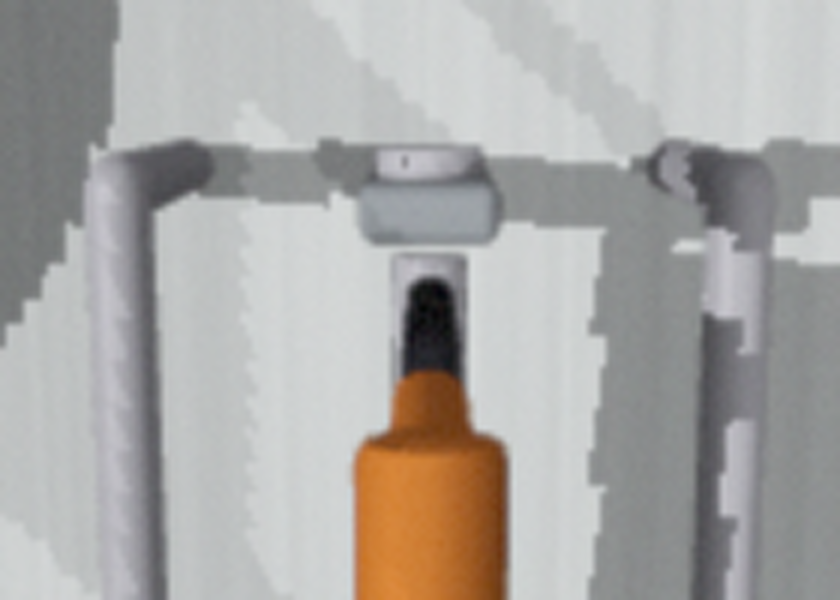

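The bar (431), the plate top edge (432) and the hinge post (429) are in line, so the flap is plumb within about 0.01 rad. I'll hold briefly, then check the block and bystanders.

>>> jog_arm([
  [0.95, 0, 0, 0, 0, 0, 0],
  [0.95, 0, 0, 0, 0, 0, 0],
  [0.95, 0, 0, 0, 0, 0, 0],
  [0.95, 0, 0, 0, 0, 0, 0],
  [0.95, 0, 0, 0, 0, 0, 0],
])

```text
t: 14.98
tool_pos: [0.5023, -0.0611, 0.1642]
orientation: [2.125, 2.313, -0.001]
force: [1.3, 0.9, 0.8]
opening: 0.0115
```

```bash
python3 -c "
from h import *
plan([.502,-.061,.164],.085)
im,K,E=cam('top'); save(im,'t15',6,(180,190,310,275))
plan([.502,-.061,.164],.085)
"
```

```text
t=14.97 tcp [ 0.5023 -0.0611  0.1642] yang 0.0845 F [1.31 0.86 0.82] op 0.0115 q [-0.22 -0.08  1.83 -0.    1.39 -0.31]
row [ 0.0002 -0.0003  0.0002] [-0.0003  0.001  -0.0005]
t=15.03 tcp [ 0.5023 -0.0612  0.1642] yang 0.0844 F [0.52 1.34 1.23] op 0.0111 q [-0.22 -0.08  1.83 -0.    1.39 -0.31]
row [ 0.0002 -0.0003  0.0002] [-0.0003  0.001  -0.0006]
```

View pics/t15.png

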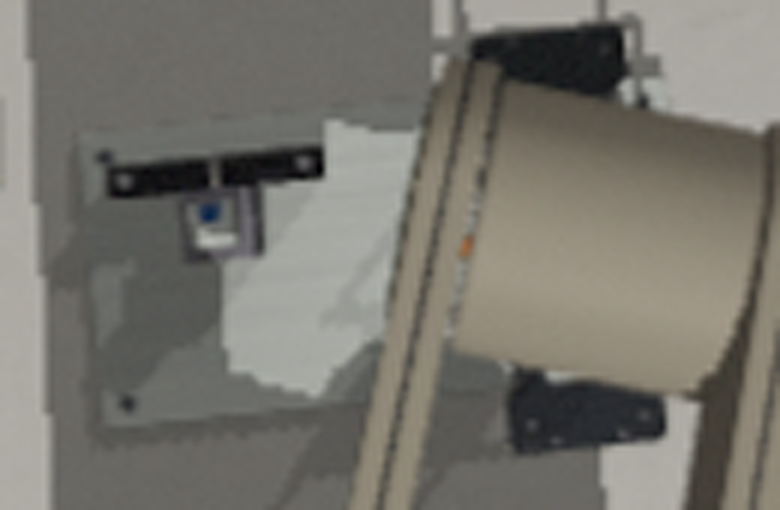

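The block is still flush to the bar at (220, 215) with its blue side towards it, and the arm is still. Handing in.

```bash
python3 -c "
from h import *
print(robot.close_job()); s=robot.read_state(); print(s['t'],s['tool_pos'],s['opening'])"
```

```text
the job is handed in; nothing more can be done
None
the job is handed in; nothing more can be done
```

I turned the block about 80° so its blue face is against the measuring bar, released it, then swung the flap upright. I handed the job in at about 15 s with the gripper still holding the flap.

- **Block:** the wrist view after release showed it flush and square to the bar, with the port line on the block's middle. The last top view still showed it in place.
- **Flap:** the wrist view shows the bar, plate edge and hinge post in line. The gripper's own position puts the bar about 0.3 mm from plumb, roughly 0.003 rad. The jaws are closed on the 12 mm bar (opening about 11.3 mm) at 15 N, and the tool was not moving.
- **Not measured:** I had no direct reading of the flap angle or the finger contact forces. I did not measure the bystanders again at the end. The arm went nowhere near them, and no move showed an unexpected contact.

None of these checks failed or disagreed. `close_job()` gave no verdict, as expected.

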